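# Free the jammed inner pot from the glue heater

### The arm

A 7-joint arm with a two-finger parallel gripper is mounted at the origin on a cart in front of the work surface, level with it; the furniture and walls round the work are solid. World frame = base frame: x ahead of the robot, y to its left, z up, the work surface at z = 0. Lengths are in m, angles in rad, forces in N, time in s.
With the tool pointing down it reaches from about 0.425 to 1.025 m from the base axis. Payload 9.4 kg.
Tool frame: the origin (TCP) lies on the centre line of the jaws, within the pads' length; the fingertips stand 19 mm ahead of it and the grasp point (between the pads) is the TCP; z points along the fingers, y is the direction in which the jaws open and shut (so a half turn about z gives the same grasp; the last joint's range is limited). The gripper opens to 85 mm and grips with 20 to 120 N. Pads are 22 mm wide; open, the fingers measure 114 mm over their backs; the gripper's body (76 mm by 85 mm) begins 54 mm behind the grasp point. The pads swing forward as they close: fully open they stand 13 mm farther back than shut.
Start: joints at [-1.301, 0.599, -0.003, 1.599, 0.002, 0.943, -0.08], TCP at [0.246, 0.682, 0.25] pointing down, gripper open.
Joint ranges: [-2.57, 2.57], [-0.35, 1.97], [-1.29, 1.29], [0.11, 2.56], [-1.05, 4.19], [0.11, 1.86], [-2.63, 2.63]. Speed limits (rad/s): [2.22, 2.22, 3.01, 3.01, 3.14, 3.14, 3.14].

### API

Orientations are given as a rotation vector (axis times angle).
In Python, from rig import arm gives the robot as it stands.
- The arm moves only by the tool arm_command, never from a script. Its arguments are lists of equal length, an entry for each row: "claw": the opening, from -1 (shut) to 1 (fully open); "delta_pos": the shift along the tool's x, y, z in mm, a list of three; "yaw": the turn about the tool's z in degrees. A call has 1 to 10 rows; each row shifts and turns the commanded pose from where the row before left it, along the tool's axes as they then stand; what a row does not reach is not made up. A row lasts 1/12 s, in which the tool goes at most 41.7 mm and 7.16 degrees, less where a joint would pass 70% of its speed; a pose out of reach is approached as far as the arm can. A call is refused whole if a number of a shift passes 41.7 or a number of a turn 7.16, either way. A call with a gripper value outside its range is refused whole. The fingers move at their own pace and stop on an object; "newtons" is the grip in N (left out, the last holds). Time passes only in rows, so rows that do not move let the fingers close. It gives the time, the measured TCP pose, the force and the opening at its end, in the units of the state.
- arm.get_state(): the state, without advancing time (a new reading comes with each control period).
- arm.grab_frame(name): name is "scene" or "top" or "wrist"; returns a dict with "color" (480x640x3 uint8, red, green, blue), "fx", "fy", "cx", "cy" (pixels), "position" and "attitude" of the camera in the world; the wrist camera has in their place "T_tool_cam" (4x4, takes a point from camera to tool coordinates, whose origin is the TCP and whose axes are the flange's). Camera axes: x right, y up, looking along -z (the intrinsics and any distortion apply to the point x, -y, -z); pixel columns grow to the right and rows downward; lengths in m; the calibration is good to about 2 mm. A picture is of the moment at which its call begins: read the wrist's pose just before it. There is no depth.
- arm.sign_off(): hands the job in, once; it reports no verdict.
Trained networks look in a picture, given as the dict that the camera call returned (one of the last four; its "shot" number tells which), for a name from the list of things; names that differ only in an ending like _2 or _b are one class to them, and where a whole thing is asked for, a point or a joint stands for the part that bears it (a point fixed in the world has none). Each returns a list of dicts, best first, with "p" (0 to 1); they miss things now and then, are a little off and sometimes report something else, mostly with a low value. They report only what shows in the picture. A call takes as long as a camera call.
- arm.look_for(query, picture): "box" ([left, top, right, bottom] in pixels, round what is visible of it).
The state is a dict: "time_s": time; "joint_positions": joint angles; "qd": joint speeds; "tau": joint torques, N m; "tool_pos": TCP position; "ee_rot": TCP orientation; "contact_force": force on the tool from outside, world axes, zero at the start; "ft_torque": the same for the moment, N m; "width": finger opening in m.
Only numpy, scipy, OpenCV 4.12 (cv2) and the standard library are available. Lean on these libraries where they do the work, as an engineer would, in place of code of your own. Each camera call takes 0.05 s, during which the arm holds its last target.

### The job

The empty inner pot of the cold glue heater has to come out for cleaning, but it is locked and stuck in its jacket. Open the hinged lid until it stays up by itself, grip the pot by its rim, twist it anticlockwise (seen from above) until its lugs are clear of the claws and pull it straight up and out; keep the pot upright, stand it on the round cork pad and let go, then shut the lid over the empty jacket so that no dust falls in. Leave the other things on the bench where they lie.

Things in the scene. Friction and masses are not known exactly. Their poses are not given: they have to be found in the camera images.
- jacket: The glue heater: a round grey jacket 133 mm wide with a level aluminium flange on top, fixed to the bench. Origin: centre of its underside, on the axis of the bore, z up. Its own -x side carries a small black thermostat box (reaches 95 mm from the axis, 72 mm high; not used), its +x side the lid's hinge.
- bore (a point): Centre of the bore, level with the top of the flange, 100 mm above the bench. The bore is 82 mm wide. A rubber seal in it, 86 to 94 mm above the bench, grips the pot and resists a straight pull with 5 to 10 N, less while the pot is being turned.
- claw_left (a point): Top of the steel claw on the jacket's own +y side of the bore. Each claw spans 44 degrees round the bore and hangs over it 7 to 14 mm (66 mm free between the two claws); underside 110 mm, top 116 mm above the bench; closed by a stop at its clockwise end. Between the claws the bore is open over 136 degrees at the jacket's +x and again at its -x side.
- claw_right (a point): Top of the same kind of claw on the jacket's own -y side, 40 mm from the bore's axis.
- pot: The inner pot, an open aluminium cup, loose, 0.25 to 0.5 kg, 60 mm wide (63 mm at the rolled rim), wall 3 mm, 111 mm high. Origin: centre of its underside, z up along its axis. Nested, its underside is 37 mm and its rim 148 mm above the bench; its top 32 mm stands above the claws and can be gripped across. It is out of the jacket when its underside is 120 mm or more above the bench.
- pot_lug (a point): Tip of one of two equal lugs, on the pot's own +x (the other on -x), 39 mm from its axis, 26 degrees wide, 63 to 71 mm above its underside. At the start the pot's x axis lies 78 to 95 degrees clockwise of the jacket's x axis, lugs under the claws. The lugs are clear when the two x axes are within 50 degrees (either way round).
- pot_rim (a point): Centre of the pot's mouth, level with the top of its rim (111 mm above its underside).
- lid (a joint): Angle of the hinged lid: 0 shut, 1.9 fully open (leaning back against its stop). Past about 1.2 it falls open by itself, below about 1.1 it falls shut by itself within a second; it is light (0.16 kg).
- lid_tab (a point): Middle of the black lifting tab at the lid's front edge, 18 mm wide along the hinge line, 11 mm thick, sticking out 40 mm away from the hinge; 147 mm from the hinge line, 16 mm above it when shut. The lid is an aluminium dome 111 mm wide and 55 mm high that stands on the flange when shut.
- lid_hinge (a point): Middle of the lid's hinge line, which is level and runs along the jacket's own y axis, 66 mm to the +x side of the jacket's axis, 100 mm above the bench.
- cork_pad: Round cork pad, 110 mm wide, 9 mm thick, fixed flat on the bench, to the left or the right of the heater. Origin: centre of its underside.
- grid_pad: Rectangular ribbed brown rubber pad, 85 x 110 x 11 mm, lying on the other side. Not used.
- brush: Glue brush lying on the bench near the robot. Leave it.
- sanding_stick: Flat wooden sanding stick, 163 mm long, 8 mm thick, lying at the right. Leave it.
- turned_leg: Turned wooden leg, 140 mm long, 36 mm thick, lying at the front left. Leave it.

How it is judged:
On the way, in this order (a step that is already met when the one before it is completed fails the run):
1. the lid is open and past its balance (value of joint lid above 1.6 rad), for 0.2 s.
2. the pot is twisted until its lugs are clear of the claws (angle between the x axis of pot and the x axis of jacket, either way round below 0.96 rad), for 0.05 s.
3. the pot is pulled clear of the jacket (z of pot in the frame of jacket above 0.118 m), for 0.05 s.
4. the pot stands upright on the round cork pad (horizontal distance between pot and cork_pad below 0.027 m and z of pot in the frame of cork_pad between 0.005 and 0.013 m and angle between pot's own z axis and vertical below 0.12 rad and linear speed of pot below 0.03 m/s), for 0.2 s.
At the end, for the whole second after the job is handed in: The pot stands upright (within 7 degrees) and at rest on the round cork pad, its axis within 27 mm of the pad's centre, and the lid is shut on the empty jacket (within 0.06 rad) (all of step 4 and value of joint lid below 0.06 rad); the robot touches nothing.
It fails at once if the pot is tipped more than 35 degrees (angle between pot's own z axis and vertical above 0.6 rad).
It fails at once if another thing on the bench (brush, sanding stick or turned leg) is shifted by more than 30 mm (distance of any of brush, sanding_stick, turned_leg from where it was at the start of the episode above 0.03 m).
It also fails if it takes over 67 s, if anything falls off the work surface, if the arm or the gripper's body presses on something with over 40 N, if the wrist force passes 120 N, or if a joint passes its speed limit or range.

## Working session

There is one attempt and no reset: what is moved stays moved. The work goes in short steps, Python scripts to look and compute and a tool call to move; the robot and the scene stay as the last step left them, time stands still between calls to the robot, and variables do not carry over. Pictures are saved under pics/ and viewed, and the job is handed in when it is done.

Besides the shell and the picture viewer there is one more tool, called after "Emit:" in YAML: its name, and indented under it one key for each argument. arm_command: Moves the arm, as the interface text tells. Its arguments: {"type":"object","properties":{"claw":{"type":"array"},"delta_pos":{"type":"array"},"yaw":{"type":"array"},"newtons":{"type":"number"}},"required":["claw","delta_pos","yaw"]}

```bash
mkdir -p pics; ls
cat > h.py <<'E'
import numpy as np, cv2
from scipy.spatial.transform import Rotation as R
from rig import arm
def save(f,n): cv2.imwrite('pics/'+n+'.png', f['color'][:,:,::-1])
def Rot(a):
    a=np.array(a,float)
    return R.from_matrix(a).as_matrix() if a.shape==(3,3) else (R.from_rotvec(a).as_matrix() if a.size==3 else R.from_quat(a).as_matrix())
def campose(f,st=None):
    if 'T_tool_cam' in f:
        T=np.eye(4);T[:3,:3]=Rot(st['ee_rot']);T[:3,3]=st['tool_pos']
        T=T@np.array(f['T_tool_cam']);return T[:3,3],T[:3,:3]
    return np.array(f['position']),Rot(f['attitude'])
def ray(f,u,v,st=None):
    p,A=campose(f,st)
    K=np.array([[f['fx'],0,f['cx']],[0,f['fy'],f['cy']],[0,0,1]])
    d=f.get('distortion',None)
    xy=cv2.undistortPoints(np.array([[[u,v]]],float),K,None if d is None else np.array(d,float))[0,0]
    return p,A@np.array([xy[0],-xy[1],-1])
def atz(f,u,v,z,st=None):
    p,d=ray(f,u,v,st);return p+d*(z-p[2])/d[2]
def proj(f,P,st=None):
    p,A=campose(f,st);c=A.T@(np.array(P)-p)
    return f['cx']+f['fx']*c[0]/-c[2], f['cy']+f['fy']*-c[1]/-c[2]
E
python3 - <<'E'
from h import *
st=arm.get_state();print(st)
for n in ['scene','top','wrist']:
    f=arm.grab_frame(n);save(f,n+'0');print({k:v for k,v in f.items() if k!='color'})
    for q in ['jacket','pot','cork_pad','grid_pad','lid_tab','lid','brush','sanding_stick','turned_leg']:
        print(q,[(np.round(d['box']).tolist(),round(d['p'],2)) for d in arm.look_for(q,f)[:2]])
E
```

```text
pics
{'time_s': 0.0, 'joint_positions': array([-1.3007136 ,  0.60014012, -0.00254731,  1.6001208 ,  0.00180192,
        0.94293708, -0.07976724]), 'qd': array([-6.14355289e-04,  1.59969292e-04, -3.81371763e-04, -1.13779071e-03,
       -6.34076023e-04,  5.23037630e-05, -9.85589748e-04]), 'tau': array([-1.25717339e-03, -7.76445150e+01,  1.56337827e+00, -2.58008891e+01,
        1.20946288e-02,  9.03812848e-03,  1.36093539e-05]), 'tool_pos': array([0.24626755, 0.6814146 , 0.2494093 ]), 'ee_rot': array([-5.41828592e-01, -3.09438056e+00,  2.50961142e-03]), 'contact_force': array([-0.05416987,  0.42766991,  0.49582328]), 'ft_torque': array([-0.0110654 , -0.01968203, -0.04452659]), 'width': 0.08545304638526857}
{'fx': 535.4174410642329, 'fy': 535.4174410642329, 'cx': 320.6678985966706, 'cy': 239.5859198458597, 'position': array([ 0.04102079, -0.89056609,  0.98119806]), 'attitude': array([ 0.78649126, -0.21193679, -0.45569281]), 'shot': 1}
jacket [([298.0, 206.0, 361.0, 281.0], 0.94)]
pot [([223.0, 224.0, 275.0, 235.0], 0.22)]
cork_pad [([320.0, 328.0, 369.0, 373.0], 0.8)]
grid_pad [([237.0, 
[... 864 characters left out ...]
ing_stick [([413.0, 210.0, 475.0, 222.0], 0.61)]
turned_leg [([230.0, 258.0, 268.0, 311.0], 0.97)]
{'fx': 333.0564067841004, 'fy': 333.0564067841004, 'cx': 321.47044696674175, 'cy': 239.6358592449581, 'T_tool_cam': array([[-8.45959395e-04,  9.46358126e-01,  3.23118524e-01,
         8.20637479e-02],
       [ 9.99999635e-01,  7.61138205e-04,  3.88865851e-04,
        -1.14073193e-03],
       [ 1.22068505e-04,  3.23118735e-01, -9.46358425e-01,
        -1.23363917e-01],
       [ 0.00000000e+00,  0.00000000e+00,  0.00000000e+00,
         1.00000000e+00]]), 'shot': 3}
jacket []
pot []
cork_pad []
grid_pad []
lid_tab [([33.0, 413.0, 40.0, 421.0], 0.33)]
lid []
brush []
sanding_stick []
turned_leg []
```

Run:
```python
import cv2,numpy as np
a=cv2.imread('pics/top0.png');b=cv2.imread('pics/scene0.png')
cv2.imwrite('pics/topc.png',cv2.resize(a[160:340,160:500],None,fx=2.35,fy=2.35,interpolation=cv2.INTER_CUBIC)[:600,:800])
cv2.imwrite('pics/scenec.png',cv2.resize(b[150:400,200:520],None,fx=2.4,fy=2.4,interpolation=cv2.INTER_CUBIC)[:600,:800])
```

```text
(no output)
```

View pics/topc.png

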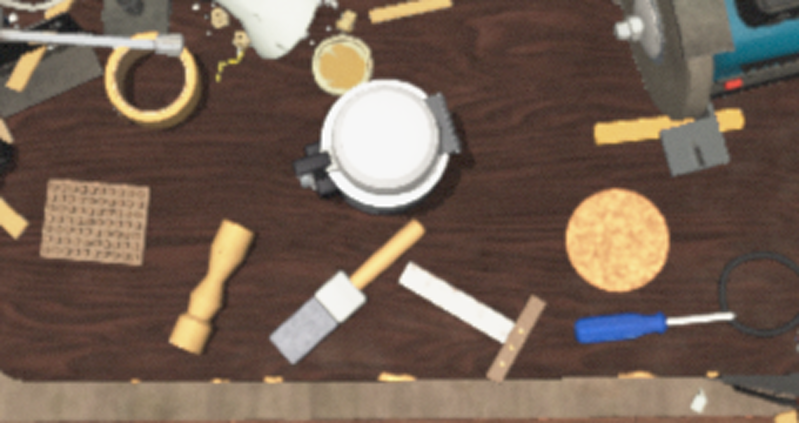

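View pics/scenec.png

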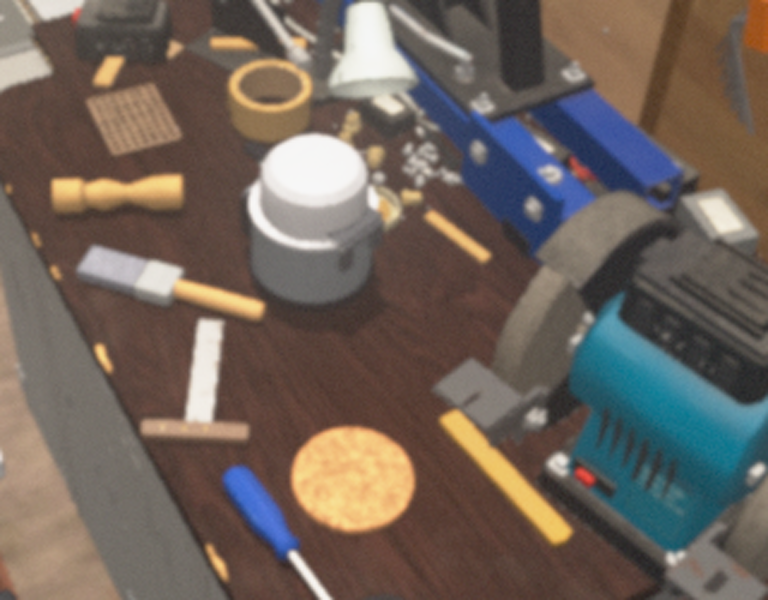

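View pics/scene0.png

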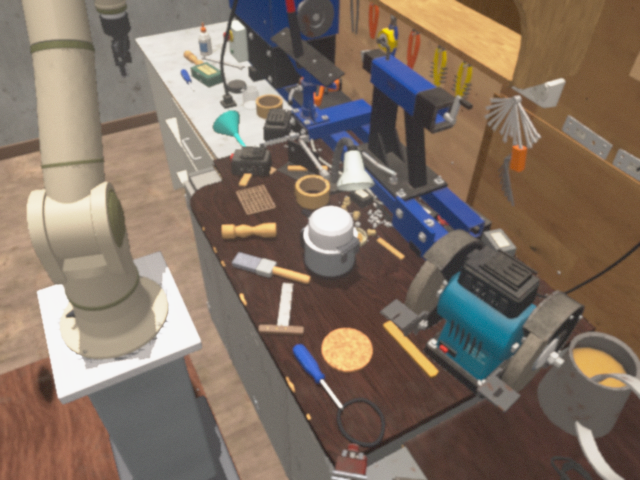

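```bash
python3 - <<'E'
import cv2,numpy as np
a=cv2.imread('pics/top0.png');b=cv2.imread('pics/scene0.png')
A=cv2.resize(a[180:270,260:380],None,fx=6,fy=6,interpolation=cv2.INTER_CUBIC)
cv2.imwrite('pics/topd.png',A)
cv2.imwrite('pics/scened.png',cv2.resize(b[195:295,270:390],None,fx=6,fy=6,interpolation=cv2.INTER_CUBIC))
E
python3 - <<'E'
from h import *
f=arm.grab_frame('top')
for n,u,v,z in [('dome',323.8,218.7,.155),('tab',292.8,229.4,.116),('hinge',349.4,211.9,.1),('cork',422,262.3,.009),('grid',200.5,253.5,.011)]:
    print(n,atz(f,u,v,z).round(4))
E
```

```text
dome [ 0.511  -0.0793  0.155 ]
tab [ 0.4923 -0.0069  0.116 ]
hinge [ 0.5354 -0.1411  0.1   ]
cork [ 0.4202 -0.328   0.009 ]
grid [0.4472 0.2311 0.011 ]
```

View pics/topd.png

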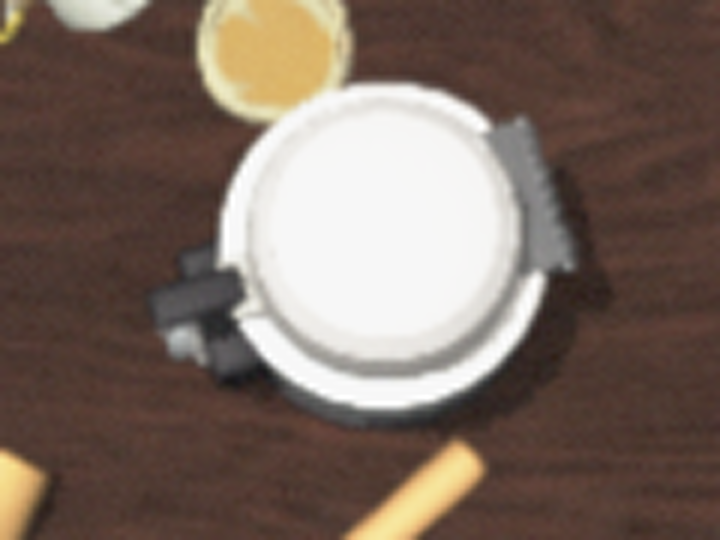

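View pics/scened.png

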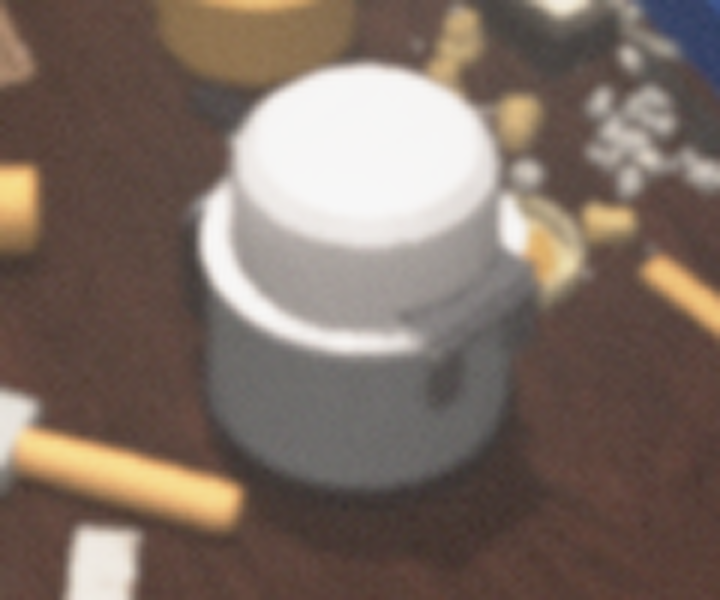

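```bash
cat >> h.py <<'E'
def need(P,st=None):
    st=st or arm.get_state()
    M=Rot(st['ee_rot']);d=np.array(P)-st['tool_pos']
    return (M.T@d*1000).round(1)
def heading(st):
    M=Rot(st['ee_rot']);return np.degrees(np.arctan2(M[1,0],M[0,0]))
def s(st=None):
    st=st or arm.get_state()
    print('t',round(st['time_s'],2),'pos',st['tool_pos'].round(4),'hd',round(heading(st),1),'F',st['contact_force'].round(1),'w',round(st['width'],4),'q',st['joint_positions'].round(2))
E
python3 - <<'E'
from h import *
f=arm.grab_frame('top');g=arm.grab_frame('scene')
C=atz(f,324,221,.1);print('C',C)
for n,u,v,z in [('tab',292.8,229.2,.116),('tabin',260+242/6,180+282/6,.116),('tabout',260+150/6,180+307/6,.116)]: print(n,atz(f,u,v,z).round(4), np.linalg.norm((atz(f,u,v,z)-C)[:2]))
h1=atz(f,345,200.3,.1);h2=atz(f,353.3,224.7,.1);d=h1-h2;print(np.degrees(np.arctan2(d[1],d[0])))
d=C-atz(f,292.8,229.2,.116);print(np.degrees(np.arctan2(d[1],d[0])))
# scene check: flange circle & cork projected
for nm,fr in [('top',f),('scene',g)]:
    im=fr['color'][:,:,::-1].copy()
    for c,r,z in [(C[:2],.0665,.1),(C[:2],.0665,0.),((.4202,-.328),.055,.009)]:
        pts=[proj(fr,[c[0]+r*np.cos(a),c[1]+r*np.sin(a),z]) for a in np.linspace(0,6.28,60)]
        cv2.polylines(im,[np.int32(np.array(pts)*8)],True,(0,255,0),1,shift=3)
    if nm=='top': o=cv2.resize(im[180:290,270:450],None,fx=4,fy=4)
    else: o=cv2.resize(im[195:385,270:400],None,fx=3,fy=3)
    cv2.imwrite('pics/ov_%s.png'%nm,o)
s()
E
```

```text
C [ 0.5140102  -0.08035537  0.1       ]
tab [ 0.4928 -0.0069  0.116 ] 0.07645840974747631
tabin [ 0.4978 -0.0246  0.116 ] 0.05808477684997246
tabout [0.4883 0.0114 0.116 ] 0.0952603085615757
17.727591640276668
-73.89024270572942
t 1.65 pos [0.2464 0.6818 0.2503] hd 160.1 F [ 0.3 -0.2 -0.1] w 0.0856 q [-1.3   0.6  -0.    1.6   0.    0.94 -0.08]
```

View pics/ov_top.png

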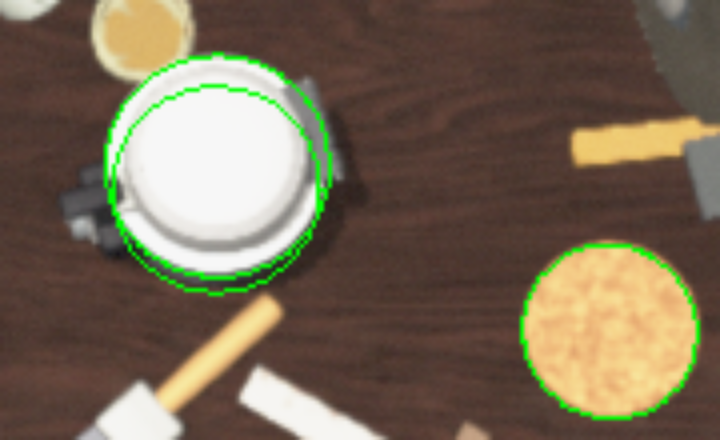

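View pics/ov_scene.png

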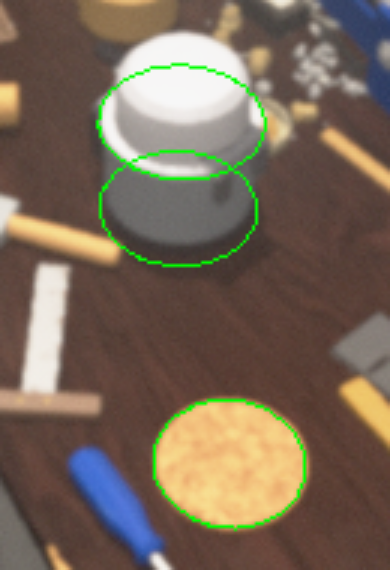

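Emit:
arm_command:
  claw: [1,1,1,1,1,1,1,1]
  delta_pos:
    - [0,0,-6]
    - [0,0,-6]
    - [0,0,-6]
    - [0,0,-6]
    - [0,0,-6]
    - [0,0,-6]
    - [0,0,-6]
    - [0,0,-6]
  yaw: [6.5,6.5,6.5,6.5,6.5,6.5,6.5,6.5]

```text
time_s: 2.32
tool_pos: [0.2463, 0.6818, 0.2986]
ee_rot: [-1.851, -2.539, 0.0]
contact_force: [-0.5, -0.3, 0.6]
width: 0.0854
```

Emit:
arm_command:
  claw: [1,1,1,1,1,1,1,1,1,1]
  delta_pos:
    - [-37,1,0]
    - [-37,1,0]
    - [-37,1,0]
    - [-37,1,0]
    - [-37,1,0]
    - [-37,1,0]
    - [-37,1,0]
    - [-37,1,0]
    - [-37,1,0]
    - [-37,1,0]
  yaw: [0,0,0,0,0,0,0,0,0,0]

```text
time_s: 3.15
tool_pos: [0.3714, 0.3316, 0.2986]
ee_rot: [-1.843, -2.544, -0.001]
contact_force: [0.5, -0.1, -0.7]
width: 0.0856
```

Emit:
arm_command:
  claw: [1,1,1,1,1,1,1,1]
  delta_pos:
    - [-35,1,0]
    - [-35,1,0]
    - [-35,1,0]
    - [-35,1,0]
    - [-35,1,0]
    - [-35,1,0]
    - [-35,1,0]
    - [-35,1,0]
  yaw: [0,0,0,0,0,0,0,0]

```text
time_s: 3.82
tool_pos: [0.4661, 0.0681, 0.2987]
ee_rot: [1.843, 2.544, 0.001]
contact_force: [1.0, 1.1, 1.4]
width: 0.0851
```

Run:
```python
from h import *
s(); st=arm.get_state(); f=arm.grab_frame('wrist'); save(f,'w1'); print(need([.4903,-.003,.25],st))
for q in ['lid_tab','jacket']: print(q,[(np.round(d['box']).tolist(),round(d['p'],2)) for d in arm.look_for(q,f)[:2]])
```

```text
t 3.82 pos [0.4661 0.0681 0.2987] hd 108.1 F [1.  1.1 1.4] w 0.0851 q [-0.6   0.24  0.42  2.12 -0.14  0.8   0.22]
[-75.1   0.8  48.6]
lid_tab [([272.0, 277.0, 376.0, 414.0], 0.57)]
jacket [([264.0, 251.0, 379.0, 416.0], 0.6)]
```

View pics/w1.png

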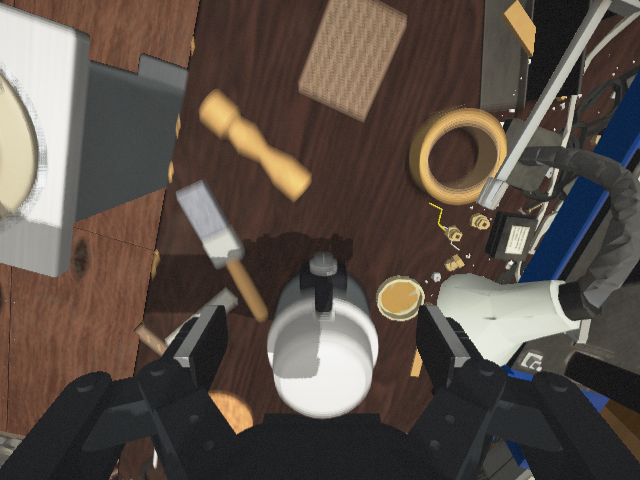

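Run:
```python
from h import *
st=arm.get_state(); f=arm.grab_frame('wrist'); t=arm.grab_frame('top'); g=arm.grab_frame('scene')
for u,v in [(324,276),(325,290),(325,312)]: print(atz(f,u,v,.116,st).round(4))
p1,d1=ray(t,272.8,168.5);p2,d2=ray(g,354,172)
A=np.c_[d1,-d2];x=np.linalg.lstsq(A,p2-p1,rcond=None)[0];print(p1+d1*x[0],p2+d2*x[1])
im=f['color'][200:340,230:430,::-1];cv2.imwrite('pics/w1c.png',cv2.resize(im,None,fx=4,fy=4,interpolation=cv2.INTER_CUBIC))
save(t,'top1')
```

```text
[0.488  0.0092 0.116 ]
[ 0.4938 -0.0055  0.116 ]
[ 0.5018 -0.0299  0.116 ]
[0.62533119 0.03571538 0.16840542] [0.64025184 0.0288026  0.171599  ]
```

View pics/w1c.png

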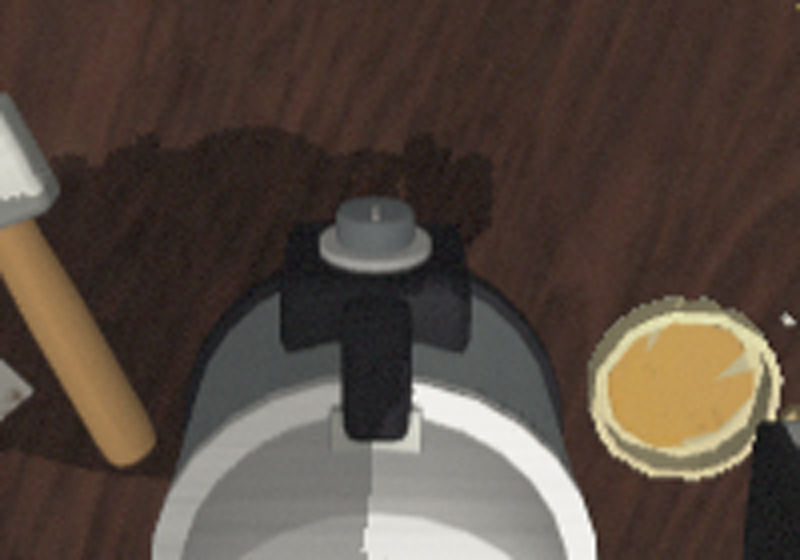

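View pics/top1.png

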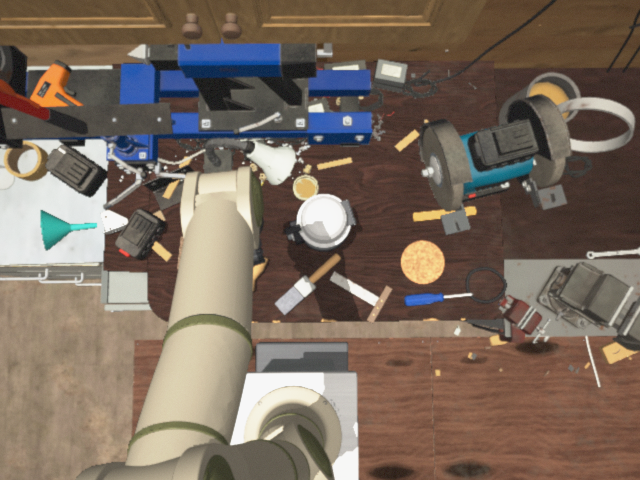

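Emit:
arm_command:
  claw: [1,1,1,1,1,1,1,1]
  delta_pos:
    - [-25,0,10]
    - [-25,0,25]
    - [-25,2,35]
    - [0,0,35]
    - [0,0,35]
    - [0,0,25]
    - [0,0,16]
    - [0,0,0]
  yaw: [0,0,0,0,0,0,0,0]

```text
time_s: 4.78
tool_pos: [0.4893, 0.0013, 0.1155]
ee_rot: [-1.838, -2.543, 0.005]
contact_force: [0.0, 0.2, 0.7]
width: 0.0855
```

Run:
```python
from h import *
st=arm.get_state();s(st); f=arm.grab_frame('wrist'); save(f,'w2'); print(need([.4915,-.003,.118],st))
```

```text
t 4.78 pos [0.4893 0.0013 0.1155] hd 108.3 F [0.  0.2 0.7] w 0.0855 q [-0.29  0.56  0.25  2.26 -0.37  0.37  0.58]
[-4.8  0.8 -2.5]
```

View pics/w2.png

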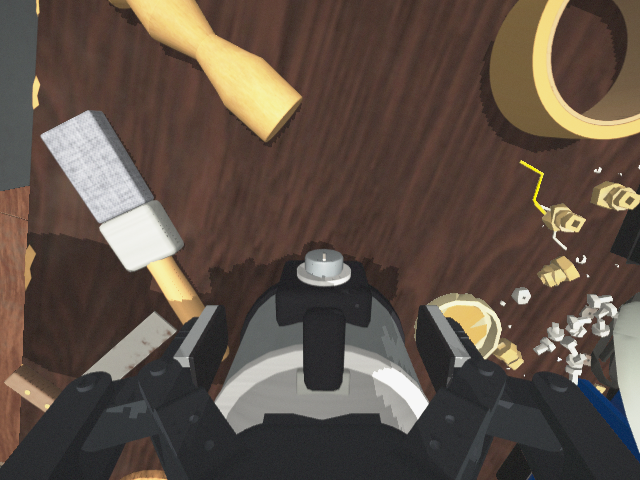

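Emit:
arm_command:
  claw: [1,-1,-1,-1,-1,-1,-1,-1]
  delta_pos:
    - [-4,0,-2]
    - [0,0,0]
    - [0,0,0]
    - [0,0,0]
    - [0,0,0]
    - [0,0,0]
    - [0,0,0]
    - [0,0,0]
  yaw: [0,0,0,0,0,0,0,0]
  newtons: 25

```text
time_s: 5.5
tool_pos: [0.4919, -0.0039, 0.1208]
ee_rot: [-1.844, -2.543, -0.001]
contact_force: [-1.0, 0.1, 6.2]
width: 0.0172
```

Run:
```python
from h import *
st=arm.get_state();s(st)
# arc from current: hinge rel
for th in np.arange(0,1.75,.15):
    c,q=np.cos(th),np.sin(th); r,z=150,18
    print(round(th,2), round(-r*c+z*q+r,1), round(r*q+z*c-z,1))
```

```text
t 5.5 pos [ 0.4919 -0.0039  0.1208] hd 108.1 F [-1.   0.1  6.2] w 0.0172 q [-0.29  0.55  0.25  2.25 -0.36  0.38  0.59]
0.0 0.0 0.0
0.15 4.4 22.2
0.3 12.0 43.5
0.45 22.8 63.5
0.6 36.4 81.6
0.75 52.5 97.4
0.9 70.9 110.7
1.05 91.0 121.1
1.2 112.4 128.3
1.35 134.7 132.3
1.5 157.3 132.9
1.65 179.8 130.1
```

Emit:
arm_command:
  claw: [-1,-1,-1,-1,-1,-1,-1,-1,-1,-1]
  delta_pos:
    - [-2,0,-11]
    - [-2.4,0,-11]
    - [-3.5,0,-11]
    - [-4,0,-10.5]
    - [-5,0,-10]
    - [-6,0,-10]
    - [-6.5,0,-9]
    - [-7,0,-9]
    - [-8,0,-8]
    - [-8,0,-8]
  yaw: [0,0,0,0,0,0,0,0,0,0]

```text
time_s: 6.33
tool_pos: [0.5076, -0.0538, 0.2182]
ee_rot: [-1.842, -2.542, 0.001]
contact_force: [-1.6, 1.0, -7.3]
width: 0.0177
```

Run:
```python
from h import *
st=arm.get_state();s(st); f=arm.grab_frame('scene'); cv2.imwrite('pics/s2.png',cv2.resize(f['color'][120:320,230:430,::-1],None,fx=3,fy=3))
```

```text
t 6.33 pos [ 0.5076 -0.0538  0.2182] hd 108.2 F [-1.6  1.  -7.3] w 0.0177 q [-0.28  0.41  0.38  2.13 -0.25  0.64  0.59]
```

View pics/s2.png

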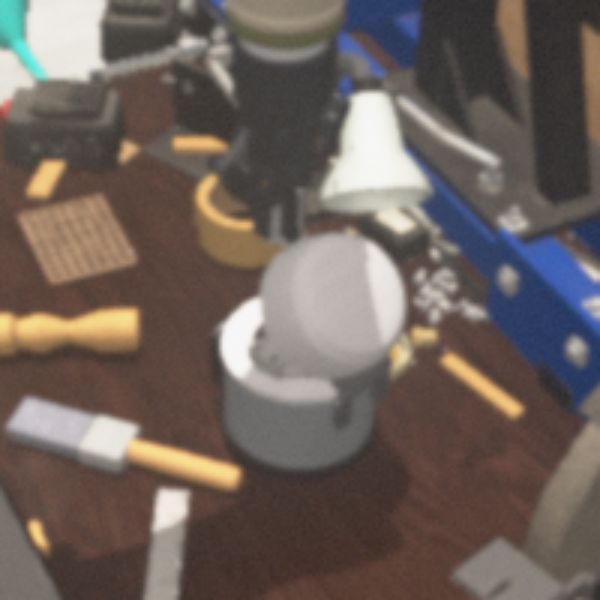

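Emit:
arm_command:
  claw: [-1,-1,-1,-1,-1,-1,-1,-1,-1,-1]
  delta_pos:
    - [-9,0,-7]
    - [-9.4,0,-6.3]
    - [-10,0,-5.5]
    - [-10,0,-5]
    - [-10.5,0,-4]
    - [-11,0,-3]
    - [-11,0,-2.5]
    - [-11.3,0,-1.5]
    - [-11.3,0,-0.6]
    - [-11.3,0,0]
  yaw: [0,0,0,0,0,0,0,0,0,0]

```text
time_s: 7.22
tool_pos: [0.5396, -0.1551, 0.253]
ee_rot: [-1.844, -2.541, 0.003]
contact_force: [-6.1, 1.1, -10.1]
width: 0.0173
```

Emit:
arm_command:
  claw: [-1,-1,-1,0.2,0.6,1,1,1,1,1]
  delta_pos:
    - [-11.3,0,1]
    - [-11.2,0,1.8]
    - [-8,0,1]
    - [0,0,0]
    - [0,0,0]
    - [0,0,0]
    - [0,0,-20]
    - [0,0,-30]
    - [0,0,-30]
    - [0,0,-10]
  yaw: [0,0,0,0,0,0,0,0,0,0]

```text
time_s: 8.05
tool_pos: [0.5523, -0.1832, 0.3443]
ee_rot: [1.839, 2.539, 0.004]
contact_force: [0.9, -0.4, 0.3]
width: 0.0852
```

Run:
```python
from h import *
st=arm.get_state();s(st); f=arm.grab_frame('scene'); cv2.imwrite('pics/s3.png',cv2.resize(f['color'][120:320,230:430,::-1],None,fx=3,fy=3))
f=arm.grab_frame('wrist'); save(f,'w3')
```

```text
t 8.05 pos [ 0.5523 -0.1832  0.3443] hd 108.2 F [ 0.9 -0.4  0.3] w 0.0852 q [-0.1   0.35  0.44  1.85 -0.18  0.98  0.73]
```

View pics/s3.png

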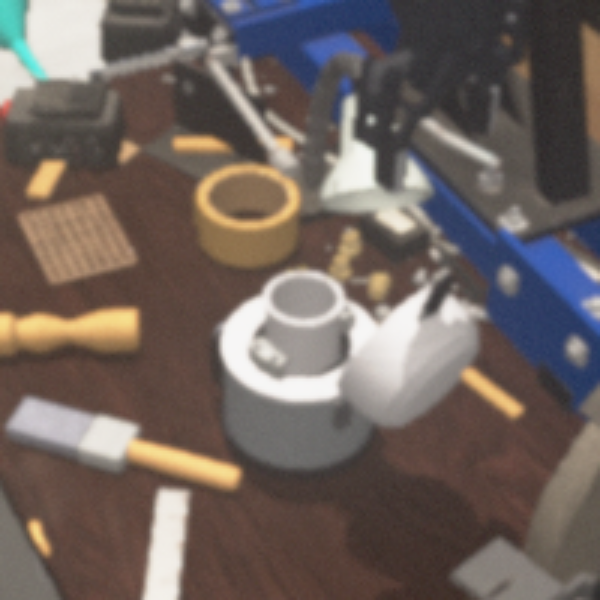

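View pics/w3.png

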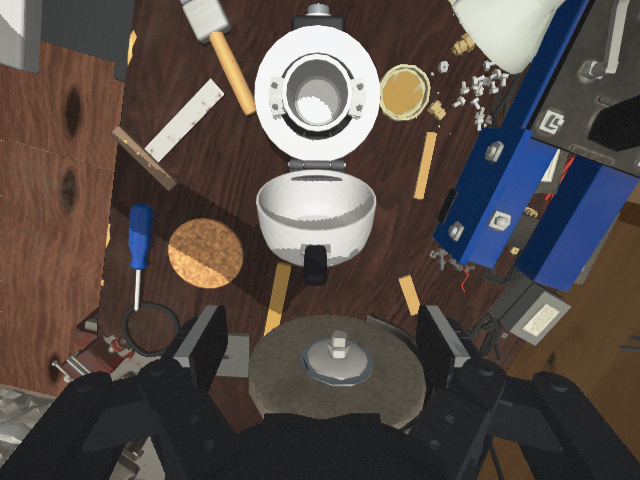

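Run:
```python
from h import *
st=arm.get_state(); f=arm.grab_frame('wrist')
print(atz(f,317,91,.148,st).round(4), atz(f,274,98,.116,st).round(4),atz(f,361,96,.116,st).round(4))
C=np.array([.514,-.0804])
im=f['color'][:,:,::-1].copy()
for c,r,z,col in [(C,.0665,.1,(0,255,0)),(C,.0315,.148,(0,0,255))]:
    pts=[proj(f,[c[0]+r*np.cos(a),c[1]+r*np.sin(a),z],st) for a in np.linspace(0,6.28,60)]
    cv2.polylines(im,[np.int32(np.array(pts)*8)],True,col,1,shift=3)
cv2.imwrite('pics/w3o.png',cv2.resize(im[10:200,220:420],None,fx=3.1,fy=3.1,interpolation=cv2.INTER_CUBIC))
t=arm.grab_frame('top')
im=t['color'][:,:,::-1].copy()
cv2.imwrite('pics/t3.png',cv2.resize(im[180:270,260:380],None,fx=6,fy=6,interpolation=cv2.INTER_CUBIC))
```

```text
[ 0.5151 -0.0791  0.148 ] [ 0.4764 -0.0954  0.116 ] [ 0.5558 -0.0675  0.116 ]
```

View pics/w3o.png

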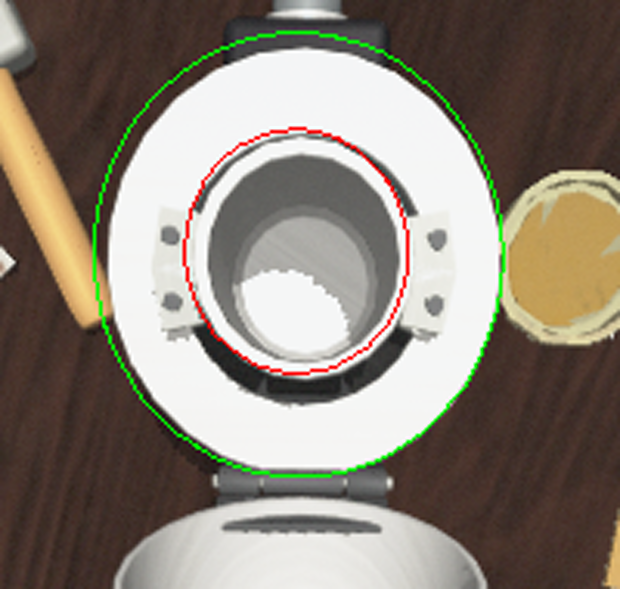

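View pics/t3.png

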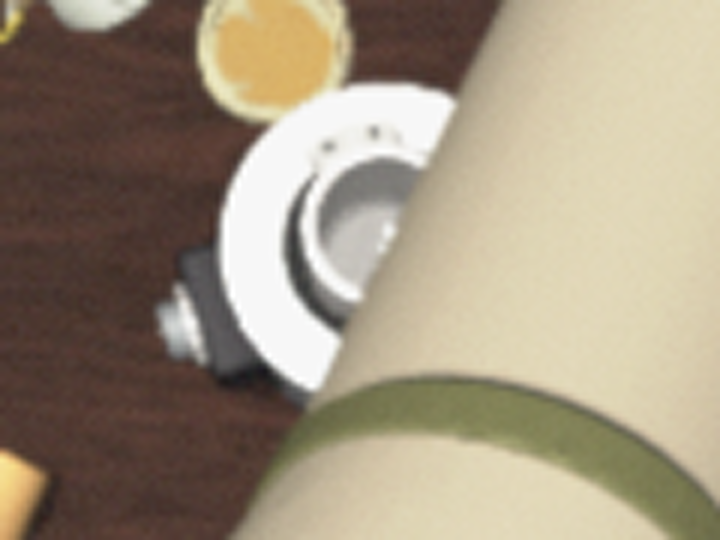

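Emit:
arm_command:
  claw: [1,1,1,1,1]
  delta_pos:
    - [30,-1,0]
    - [40,-1,0]
    - [39,-1,0]
    - [0,0,30]
    - [0,0,14]
  yaw: [0,0,0,0,0]

```text
time_s: 8.67
tool_pos: [0.5123, -0.0764, 0.2931]
ee_rot: [-1.835, -2.547, 0.001]
contact_force: [-0.2, -1.1, -1.1]
width: 0.0854
```

Run:
```python
from h import *
st=arm.get_state();s(st); f=arm.grab_frame('wrist'); save(f,'w4')
```

```text
t 8.67 pos [ 0.5123 -0.0764  0.2931] hd 108.4 F [-0.2 -1.1 -1.1] w 0.0854 q [-0.27  0.31  0.41  2.04 -0.17  0.82  0.56]
```

View pics/w4.png

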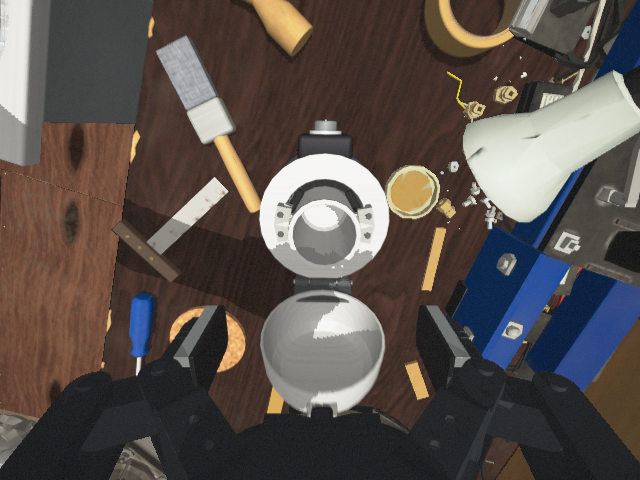

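Run:
```python
from h import *
st=arm.get_state(); f=arm.grab_frame('wrist')
im=f['color'][:,:,::-1].copy()
im=cv2.resize(im[140:290,250:400],None,fx=4,fy=4,interpolation=cv2.INTER_CUBIC)
for c,r,z,col in [((.5155,-.0805),.0315,.148,(0,0,255)),((.5155,-.0805),.041,.1,(0,255,0))]:
    pts=[proj(f,[c[0]+r*np.cos(a),c[1]+r*np.sin(a),z],st) for a in np.linspace(0,6.28,60)]
    cv2.polylines(im,[np.int32((np.array(pts)-[250,140])*4)],True,col,1)
cv2.imwrite('pics/w4o.png',im)
```

```text
(no output)
```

View pics/w4o.png

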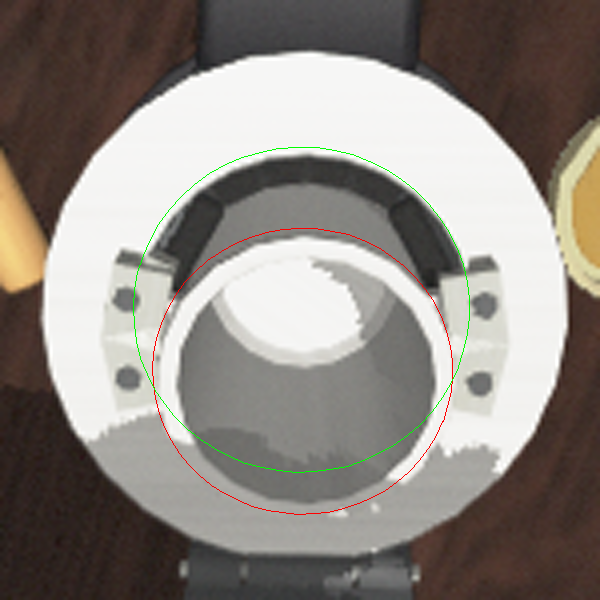

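Emit:
arm_command:
  claw: [1,1,1,1,1,1,1]
  delta_pos:
    - [-5.5,2,15]
    - [0,0,35]
    - [0,0,35]
    - [0,0,30]
    - [0,0,25]
    - [0,0,11]
    - [0,0,0]
  yaw: [0,0,0,0,0,0,0]

```text
time_s: 9.35
tool_pos: [0.5162, -0.0848, 0.1422]
ee_rot: [-1.843, -2.54, 0.004]
contact_force: [0.2, 0.4, 0.9]
width: 0.0856
```

Run:
```python
from h import *
st=arm.get_state();s(st); print(need([.5163,-.0811,.139],st));f=arm.grab_frame('wrist'); save(f,'w5')
```

```text
t 9.35 pos [ 0.5162 -0.0848  0.1422] hd 108.1 F [0.2 0.4 0.9] w 0.0856 q [-0.14  0.54  0.28  2.17 -0.31  0.48  0.7 ]
[3.5 1.2 3.2]
```

View pics/w5.png

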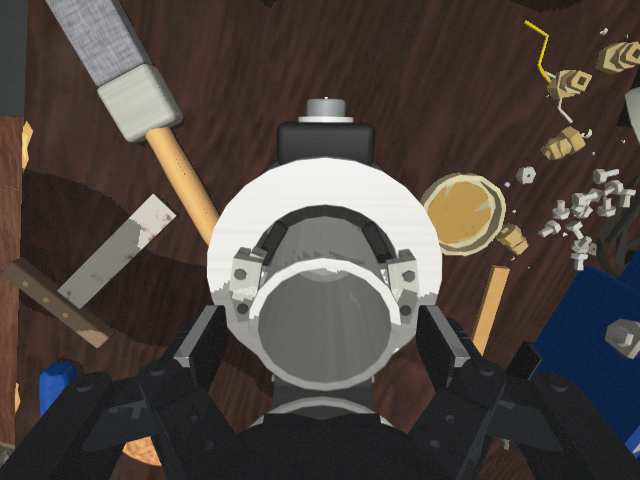

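Run:
```python
from h import *
st=arm.get_state(); f=arm.grab_frame('wrist')
im=f['color'][:,:,::-1].copy()
im=cv2.resize(im[190:410,180:470],None,fx=2.7,fy=2.7,interpolation=cv2.INTER_CUBIC)
for c,r,z,col in [((.5163,-.0811),.0315,.148,(0,0,255))]:
    pts=[proj(f,[c[0]+r*np.cos(a),c[1]+r*np.sin(a),z],st) for a in np.linspace(0,6.28,60)]
    cv2.polylines(im,[np.int32((np.array(pts)-[180,190])*2.7)],True,col,1)
cv2.imwrite('pics/w5o.png',im)
```

```text
(no output)
```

View pics/w5o.png

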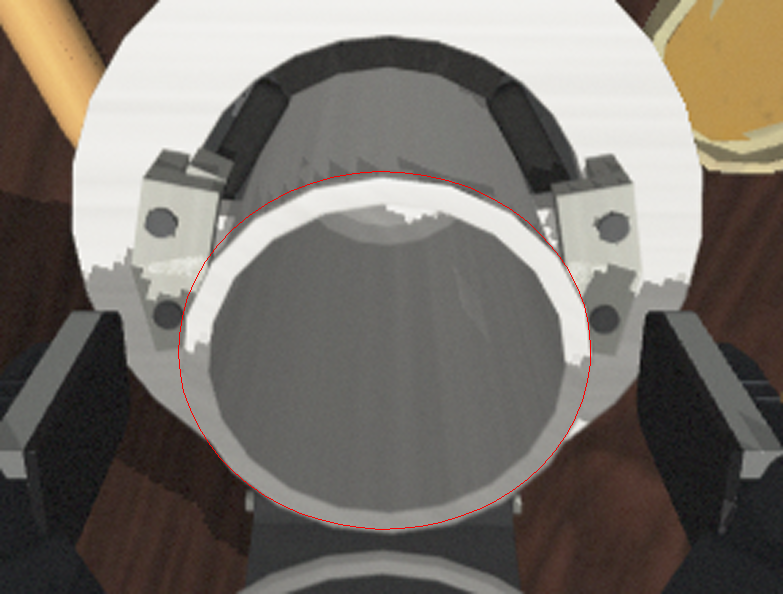

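Emit:
arm_command:
  claw: [1,1,-1,-1,-1,-1,-1,-1,-1]
  delta_pos:
    - [3,2,3]
    - [0,0,0]
    - [0,0,0]
    - [0,0,0]
    - [0,0,0]
    - [0,0,0]
    - [0,0,0]
    - [0,0,0]
    - [0,0,0]
  yaw: [0,0,0,0,0,0,0,0,0]
  newtons: 80

```text
time_s: 10.2
tool_pos: [0.5177, -0.0812, 0.1426]
ee_rot: [1.844, 2.543, 0.001]
contact_force: [-4.4, -0.7, 12.0]
width: 0.0578
```

Run:
```python
from h import *
st=arm.get_state();s(st); print(st['ft_torque']);f=arm.grab_frame('wrist'); save(f,'w6')
```

```text
t 10.2 pos [ 0.5177 -0.0812  0.1426] hd 108.1 F [-4.4 -0.7 12. ] w 0.0578 q [-0.15  0.54  0.28  2.17 -0.32  0.48  0.7 ]
[-0.00760223  0.82371784  0.06332182]
```

View pics/w6.png

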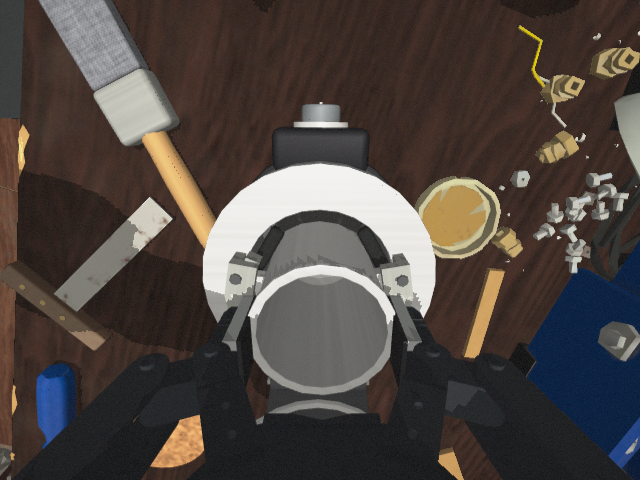

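Emit:
arm_command:
  claw: [-1,-1,-1,-1,-1,-1]
  delta_pos:
    - [0,0,-2]
    - [0,0,0]
    - [0,0,0]
    - [0,0,0]
    - [0,0,0]
    - [0,0,0]
  yaw: [-5,-6,-6,-6,-6,0]

```text
time_s: 10.75
tool_pos: [0.5178, -0.0809, 0.1435]
ee_rot: [-1.141, -2.927, -0.0]
contact_force: [-0.5, 0.3, -4.4]
width: 0.0581
```

Run:
```python
from h import *
st=arm.get_state();s(st); print(st['ft_torque']);f=arm.grab_frame('wrist'); save(f,'w7')
```

```text
t 10.75 pos [ 0.5178 -0.0809  0.1435] hd 137.4 F [-0.5  0.3 -4.4] w 0.0581 q [-0.05  0.52  0.14  2.16 -0.15  0.47  1.03]
[ 0.08331099 -0.02558042  0.16757358]
```

View pics/w7.png

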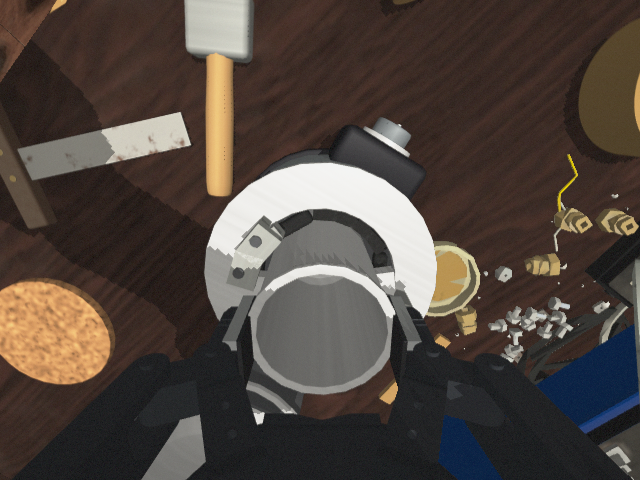

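Emit:
arm_command:
  claw: [-1,-1,-1,-1,-1,-1,-1,-1]
  delta_pos:
    - [0,0,0]
    - [0,0,0]
    - [0,0,0]
    - [0,0,0]
    - [0,0,0]
    - [0,0,0]
    - [0,0,0]
    - [0,0,0]
  yaw: [-6,-6,-6,-6,-6,-6,-6,0]

```text
time_s: 11.47
tool_pos: [0.5178, -0.0808, 0.1434]
ee_rot: [-0.022, -3.141, -0.0]
contact_force: [-0.4, 1.8, -6.0]
width: 0.0579
```

Run:
```python
from h import *
st=arm.get_state();s(st); print(st['ft_torque']);f=arm.grab_frame('wrist'); save(f,'w8')
```

```text
t 11.47 pos [ 0.5178 -0.0808  0.1434] hd 179.2 F [-0.4  1.8 -6. ] w 0.0579 q [ 0.1   0.52 -0.07  2.15  0.07  0.48  1.53]
[ 0.34011925 -0.1162242   0.12947398]
```

View pics/w8.png

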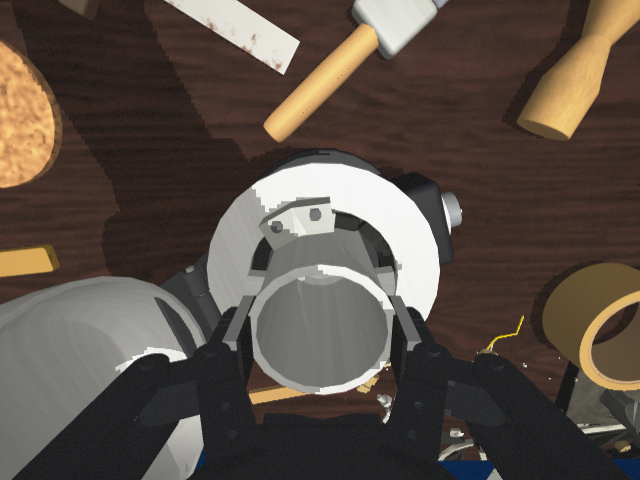

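Emit:
arm_command:
  claw: [-1,-1,-1,-1,-1,-1,-1,-1]
  delta_pos:
    - [0,0,-5]
    - [0,0,-5]
    - [0,0,-6]
    - [0,0,-6]
    - [0,0,-6]
    - [0,0,-6]
    - [0,0,-6]
    - [0,0,0]
  yaw: [-1,-1,-1,-1,-1,0,0,0]

```text
time_s: 12.18
tool_pos: [0.5185, -0.0808, 0.1851]
ee_rot: [-0.112, 3.138, -0.0]
contact_force: [-2.1, 1.8, 0.7]
width: 0.0579
```

Run:
```python
from h import *
st=arm.get_state();s(st); print(st['ft_torque']);f=arm.grab_frame('wrist'); save(f,'w9'); f=arm.grab_frame('scene'); cv2.imwrite('pics/s9.png',cv2.resize(f['color'][120:320,230:430,::-1],None,fx=3,fy=3))
```

```text
t 12.18 pos [ 0.5185 -0.0808  0.1851] hd -175.9 F [-2.1  1.8  0.7] w 0.0579 q [ 0.12  0.45 -0.1   2.12  0.08  0.57  1.6 ]
[ 0.53760022  0.71504362 -0.01354971]
```

View pics/w9.png

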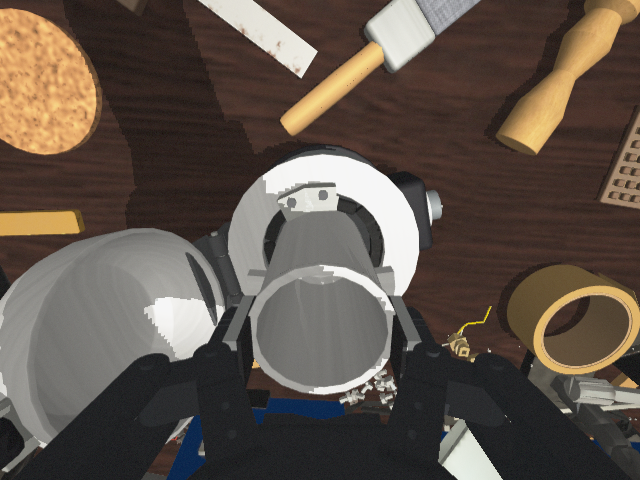

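View pics/s9.png

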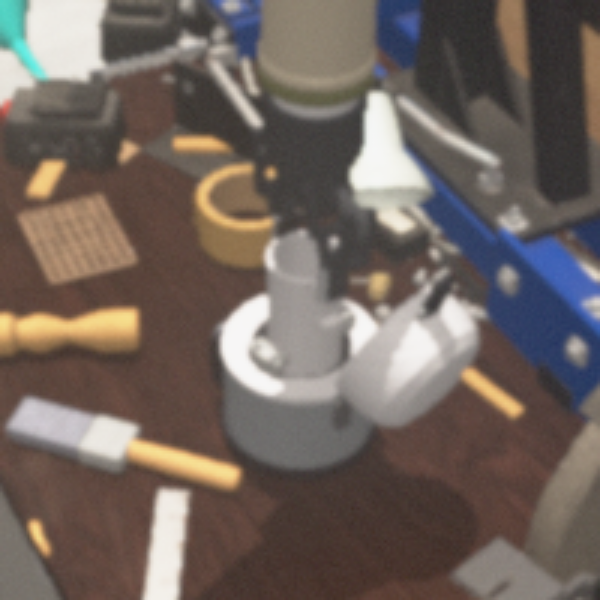

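Emit:
arm_command:
  claw: [-1,-1,-1,-1,-1,-1,-1,-1,-1,-1]
  delta_pos:
    - [0,0,-12]
    - [0,0,-20]
    - [0,0,-20]
    - [0,0,-18]
    - [8,-4,-5]
    - [16,-8,0]
    - [22,-10,0]
    - [22,-11,0]
    - [14,-8,0]
    - [5,-2,0]
  yaw: [0,0,0,0,0,0,0,0,0,0]

```text
time_s: 13.12
tool_pos: [0.4312, -0.1321, 0.2579]
ee_rot: [0.108, -3.138, 0.001]
contact_force: [-0.0, 0.2, -5.9]
width: 0.058
```

Emit:
arm_command:
  claw: [-1,-1,-1,-1,-1,-1,-1,-1,-1,-1]
  delta_pos:
    - [1,-8,0]
    - [3,-18,0]
    - [4,-26,0]
    - [4,-26,0]
    - [4,-26,0]
    - [4,-26,0]
    - [4,-26,0]
    - [3,-22,0]
    - [2,-14,0]
    - [0,-5,0]
  yaw: [0,0,0,0,0,0,0,0,0,0]

```text
time_s: 13.95
tool_pos: [0.4199, -0.3318, 0.258]
ee_rot: [-0.109, 3.139, -0.002]
contact_force: [-0.1, 0.0, -4.6]
width: 0.0578
```

Run:
```python
from h import *
st=arm.get_state();s(st); print(need([.4202,-.328,.118],st));f=arm.grab_frame('wrist'); save(f,'w10'); f=arm.grab_frame('scene'); cv2.imwrite('pics/s10.png',f['color'][:,:,::-1])
```

```text
t 13.95 pos [ 0.4199 -0.3318  0.258 ] hd -176.0 F [-0.1  0.  -4.6] w 0.0578 q [ 0.6   0.36 -0.05  2.02  0.03  0.75  2.17]
[ -0.6   4.  140. ]
```

View pics/w10.png

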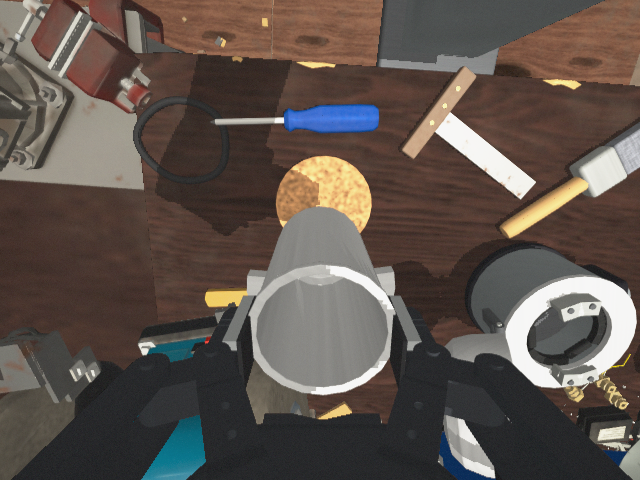

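View pics/s10.png

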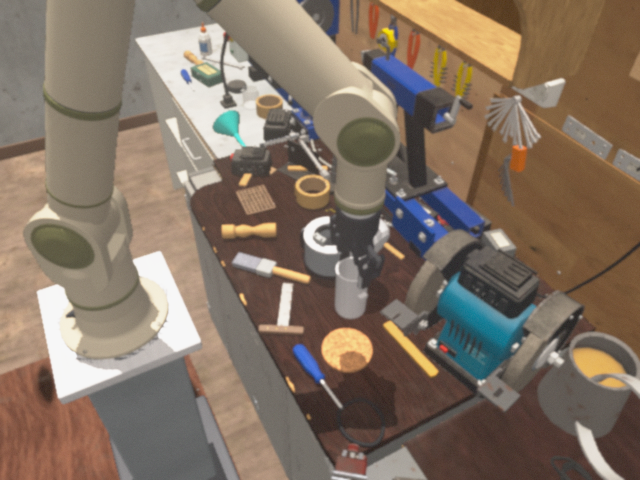

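Emit:
arm_command:
  claw: [-1,-1,-1,-1,-1,-1,-1,-1,-1]
  delta_pos:
    - [0,4,10]
    - [0,0,22]
    - [0,0,25]
    - [0,0,25]
    - [0,0,20]
    - [0,0,15]
    - [0,0,10]
    - [0,0,6]
    - [0,0,0]
  yaw: [0,0,0,0,0,0,0,0,0]

```text
time_s: 14.8
tool_pos: [0.4198, -0.3237, 0.1247]
ee_rot: [0.115, -3.139, -0.002]
contact_force: [0.6, -0.1, -5.2]
width: 0.0579
```

Run:
```python
from h import *
st=arm.get_state();s(st); print(need([.4202,-.328,.1154],st));f=arm.grab_frame('scene'); cv2.imwrite('pics/s11.png',cv2.resize(f['color'][220:400,260:440,::-1],None,fx=3.3,fy=3.3))
```

```text
t 14.8 pos [ 0.4198 -0.3237  0.1247] hd -175.8 F [ 0.6 -0.1 -5.2] w 0.0579 q [ 0.58  0.55 -0.04  2.15  0.05  0.44  2.14]
[-0.1 -4.3  9.3]
```

View pics/s11.png

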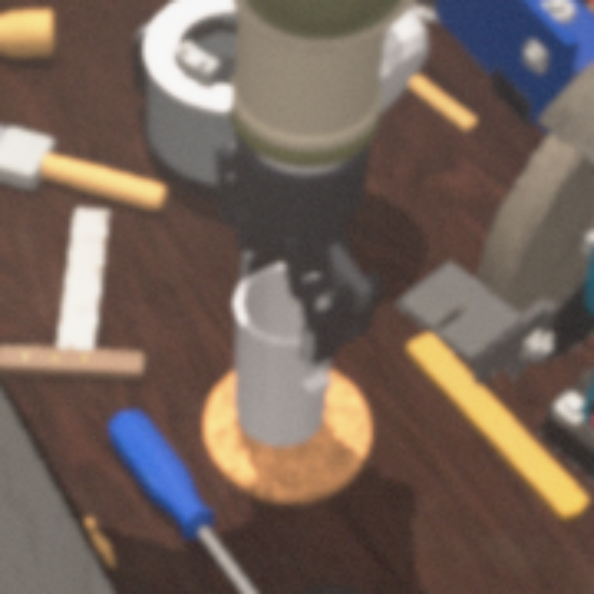

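Centred over the pad, about 9 mm above. Lower gently.

Emit:
arm_command:
  claw: [-1,-1,-1,-1,-1]
  delta_pos:
    - [0,-2,3]
    - [0,-2,2.5]
    - [0,0,2]
    - [0,0,1.5]
    - [0,0,0]
  yaw: [0,0,0,0,0]

```text
time_s: 15.27
tool_pos: [0.4197, -0.3287, 0.1165]
ee_rot: [-0.113, 3.139, -0.0]
contact_force: [-0.1, 0.3, -5.2]
width: 0.0578
```

Emit:
arm_command:
  claw: [-1,-1,-1]
  delta_pos:
    - [0,0,1]
    - [0,0,1]
    - [0,0,0]
  yaw: [0,0,0]

```text
time_s: 15.52
tool_pos: [0.42, -0.3286, 0.1148]
ee_rot: [-0.113, 3.139, -0.0]
contact_force: [-1.1, -0.1, -1.4]
width: 0.0581
```

Emit:
arm_command:
  claw: [-1,-1,0.5,0.8,1,1,1,1]
  delta_pos:
    - [0,0,0.7]
    - [0,0,0]
    - [0,0,0]
    - [0,0,0]
    - [0,0,0]
    - [0,0,0]
    - [0,0,0]
    - [0,0,0]
  yaw: [0,0,0,0,0,0,0,0]

```text
time_s: 16.18
tool_pos: [0.4198, -0.3286, 0.1138]
ee_rot: [-0.113, 3.14, -0.0]
contact_force: [-0.3, -0.0, -1.3]
width: 0.0855
```

Run:
```python
from h import *
st=arm.get_state();s(st); f=arm.grab_frame('wrist'); save(f,'w12')
```

```text
t 16.18 pos [ 0.4198 -0.3286  0.1138] hd -175.9 F [-0.3 -0.  -1.3] w 0.0855 q [ 0.59  0.58 -0.04  2.15  0.06  0.42  2.14]
```

View pics/w12.png

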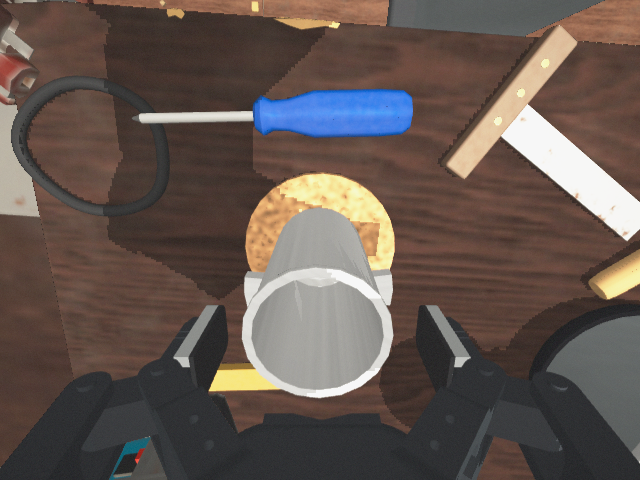

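Emit:
arm_command:
  claw: [1,1,1,1,1,1,1,1,1,1]
  delta_pos:
    - [0,0,-10]
    - [0,0,-20]
    - [0,0,-35]
    - [0,0,-40]
    - [0,0,-40]
    - [0,0,-40]
    - [0,0,-40]
    - [0,0,-20]
    - [0,0,0]
    - [0,0,0]
  yaw: [0,0,0,0,0,6,7,7,7,7]

```text
time_s: 17.07
tool_pos: [0.4199, -0.3287, 0.3616]
ee_rot: [0.818, 3.029, -0.001]
contact_force: [0.5, 0.1, -0.7]
width: 0.0851
```

Emit:
arm_command:
  claw: [1,1,1,1,1,1]
  delta_pos:
    - [0,0,0]
    - [0,0,0]
    - [0,0,0]
    - [0,0,0]
    - [0,0,0]
    - [0,0,0]
  yaw: [7,7,7,7,7,7]

```text
time_s: 17.57
tool_pos: [0.4194, -0.3283, 0.3596]
ee_rot: [1.851, 2.538, 0.001]
contact_force: [-0.2, -0.5, 0.2]
width: 0.0853
```

Run:
```python
from h import *
st=arm.get_state();s(st); print(need([.55,-.185,.345],st));f=arm.grab_frame('scene');save(f,'s12');f=arm.grab_frame('top');save(f,'t12')
```

```text
t 17.57 pos [ 0.4194 -0.3283  0.3596] hd 107.8 F [-0.2 -0.5  0.2] w 0.0853 q [ 0.39  0.25  0.22  1.91 -0.06  0.98  0.94]
[ 96.6 168.1  14.7]
```

View pics/s12.png

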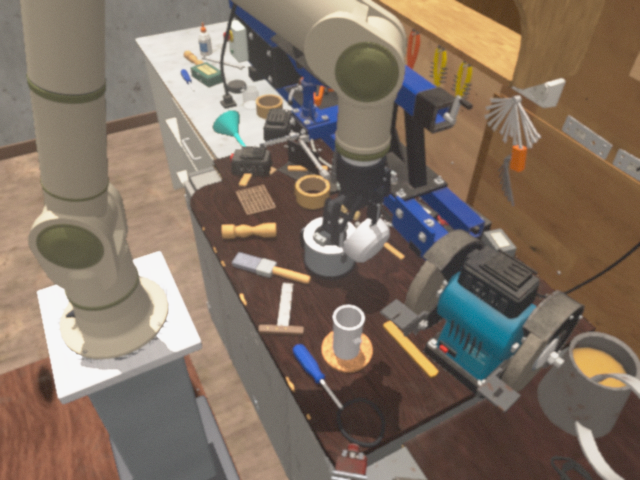

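Pot stands on the cork. Now over to the open lid.

Emit:
arm_command:
  claw: [1,1,1,1,1,1,1]
  delta_pos:
    - [14,20,0]
    - [18,30,0]
    - [18,30,0]
    - [18,30,0]
    - [14,28,0]
    - [14,20,0]
    - [0,10,0]
  yaw: [0,0,0,0,0,0,0]

```text
time_s: 18.25
tool_pos: [0.5514, -0.1805, 0.3591]
ee_rot: [-1.831, -2.552, -0.003]
contact_force: [0.4, 0.3, 0.3]
width: 0.0853
```

Run:
```python
from h import *
st=arm.get_state();s(st); f=arm.grab_frame('wrist')
im=f['color'][:,:,::-1].copy()
u=np.array([.324,-.946]);H=np.array([.5165,-.0815])+.066*u
for th in [1.7,1.8,1.9]:
    P=H+u*(-.147*np.cos(th)+.016*np.sin(th)); z=.1+.147*np.sin(th)+.016*np.cos(th)
    p=proj(f,[*P,z],st); print(th,P,z,p); cv2.circle(im,(int(p[0]),int(p[1])),3,(0,0,255),-1)
cv2.imwrite('pics/w13.png',im)
```

```text
t 18.25 pos [ 0.5514 -0.1805  0.3591] hd 108.7 F [0.4 0.3 0.3] w 0.0853 q [ 0.12  0.32  0.14  1.81 -0.05  1.02  0.6 ]
1.7 [ 0.5491614  -0.17686321] 0.2437132152277845 (np.float64(319.83441344077755), np.float64(234.731506539374))
1.8 [ 0.55375361 -0.19027134] 0.23952036822400527 (np.float64(319.96537748710256), np.float64(250.38076603830243))
1.9 [ 0.55818726 -0.20321649] 0.23393347982023388 (np.float64(320.090276063254), np.float64(263.796453689351))
```

View pics/w13.png

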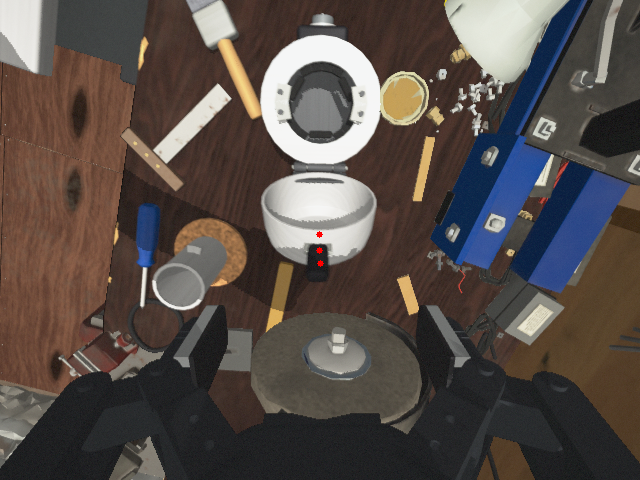

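Emit:
arm_command:
  claw: [1,1,1,1,1,1]
  delta_pos:
    - [-12,-1,10]
    - [-10,0,25]
    - [0,0,30]
    - [0,0,30]
    - [0,0,22]
    - [0,0,0]
  yaw: [0,0,0,0,0,0]

```text
time_s: 18.8
tool_pos: [0.5519, -0.2081, 0.2375]
ee_rot: [-1.841, -2.537, 0.006]
contact_force: [-0.8, 0.5, 0.0]
width: 0.0854
```

Run:
```python
from h import *
st=arm.get_state();s(st); f=arm.grab_frame('wrist');save(f,'w14'); print(need([.5575,-.202,.238],st))
```

```text
t 18.8 pos [ 0.5519 -0.2081  0.2375] hd 108.1 F [-0.8  0.5  0. ] w 0.0854 q [ 0.17  0.46  0.13  1.93 -0.08  0.77  0.66]
[ 4.1  7.2 -0.5]
```

View pics/w14.png

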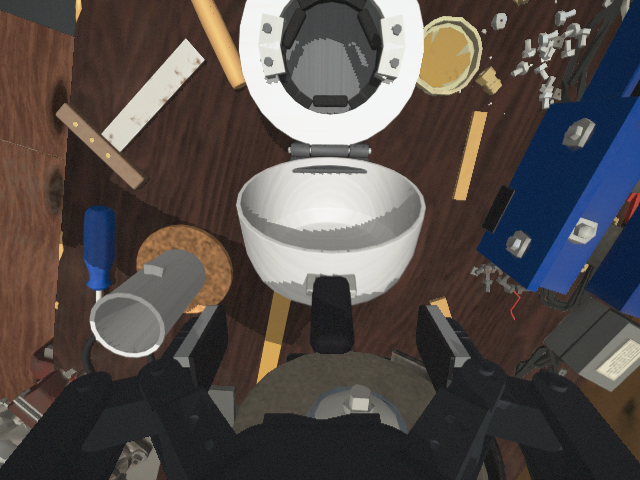

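Emit:
arm_command:
  claw: [1,1,-1,-1,-1,-1,-1,-1,-1]
  delta_pos:
    - [3,5,0]
    - [0,1,0]
    - [0,0,0]
    - [0,0,0]
    - [0,0,0]
    - [0,0,0]
    - [0,0,0]
    - [0,0,0]
    - [0,0,0]
  yaw: [0,0,0,0,0,0,0,0,0]
  newtons: 25

```text
time_s: 19.6
tool_pos: [0.5551, -0.2035, 0.2422]
ee_rot: [-1.844, -2.536, 0.008]
contact_force: [-18.6, -3.1, 15.5]
width: 0.0177
```

Emit:
arm_command:
  claw: [-1,-1,-1,-1,-1,-1,-1,-1,-1,-1]
  delta_pos:
    - [14,0,-5]
    - [14,0,-5]
    - [14.5,0,-2.5]
    - [14.5,0,-1.5]
    - [14.5,0,0.5]
    - [14.5,0,1.5]
    - [14,0,3]
    - [14,0,4.5]
    - [13.5,0,6]
    - [13,0,7]
  yaw: [0,0,0,0,0,0,0,0,0,0]

```text
time_s: 20.43
tool_pos: [0.5124, -0.0686, 0.233]
ee_rot: [-1.842, -2.538, 0.007]
contact_force: [-10.2, -4.4, 4.3]
width: 0.0173
```

Run:
```python
from h import *
st=arm.get_state();s(st); f=arm.grab_frame('wrist');save(f,'w15')
```

```text
t 20.43 pos [ 0.5124 -0.0686  0.233 ] hd 108.1 F [-10.2  -4.4   4.3] w 0.0173 q [-0.06  0.38  0.12  2.09 -0.07  0.68  0.41]
```

View pics/w15.png

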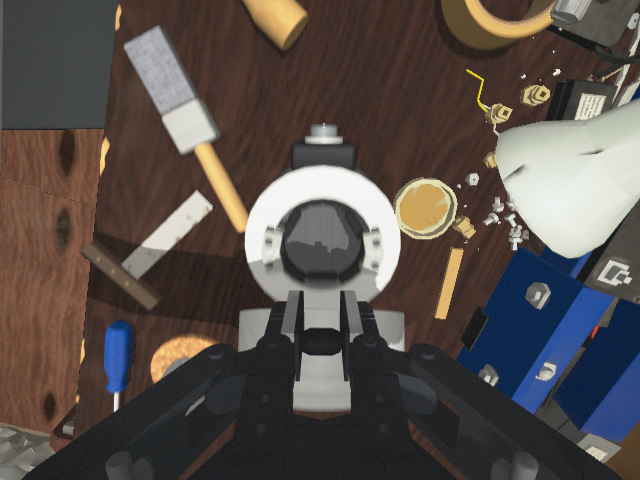

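Emit:
arm_command:
  claw: [-1,-1,-1,-1,-1,-1,-1,-1,-1,-1]
  delta_pos:
    - [12,-1,8.5]
    - [11.2,-1,9.6]
    - [10,0,11]
    - [9.2,0,11.4]
    - [7.7,0,12.6]
    - [6.7,0,13.3]
    - [5,0,14]
    - [4,0,14]
    - [2,0,8]
    - [0,0,0]
  yaw: [0,0,0,0,0,0,0,0,0,0]

```text
time_s: 21.32
tool_pos: [0.4914, -0.0024, 0.1293]
ee_rot: [-1.839, -2.542, 0.003]
contact_force: [-5.6, 8.2, 3.0]
width: 0.0175
```

Run:
```python
from h import *
st=arm.get_state();s(st); f=arm.grab_frame('scene');cv2.imwrite('pics/s16.png',cv2.resize(f['color'][150:380,230:430,::-1],None,fx=2.6,fy=2.6))
```

```text
t 21.32 pos [ 0.4914 -0.0024  0.1293] hd 108.2 F [-5.6  8.2  3. ] w 0.0175 q [-0.16  0.52  0.08  2.23 -0.1   0.4   0.32]
```

View pics/s16.png

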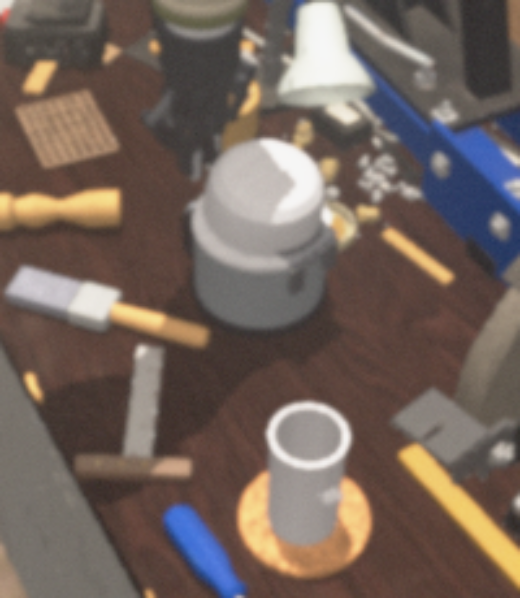

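Nearly shut. Release, go up slightly and check.

Emit:
arm_command:
  claw: [-1,0.5,1,1,1,1,1,1,1,1]
  delta_pos:
    - [0,0,4]
    - [0,0,0]
    - [0,0,0]
    - [0,0,0]
    - [0,0,0]
    - [0,0,0]
    - [5,0,-20]
    - [5,0,-30]
    - [20,0,-40]
    - [20,0,-40]
  yaw: [0,0,0,0,0,0,0,0,0,0]

```text
time_s: 22.2
tool_pos: [0.4783, 0.0402, 0.2526]
ee_rot: [-1.846, -2.541, 0.002]
contact_force: [0.6, 0.3, -1.0]
width: 0.0851
```

Emit:
arm_command:
  claw: [1,1,1,1,1,1]
  delta_pos:
    - [35,0,-40]
    - [40,0,0]
    - [40,0,0]
    - [40,0,0]
    - [20,0,0]
    - [0,0,0]
  yaw: [0,0,0,0,0,0]

```text
time_s: 22.7
tool_pos: [0.4252, 0.2045, 0.2831]
ee_rot: [-1.835, -2.549, -0.003]
contact_force: [0.8, -0.6, -0.3]
width: 0.0852
```

Run:
```python
from h import *
s(); f=arm.grab_frame('scene');t=arm.grab_frame('top')
a=f['color'][:,:,::-1].copy();b=t['color'][:,:,::-1].copy()
for fr,im in ((f,a),(t,b)):
  for c,r,z in [((.4202,-.328),.03,.009),((.4202,-.328),.0315,.120)]:
    pts=[proj(fr,[c[0]+r*np.cos(q),c[1]+r*np.sin(q),z]) for q in np.linspace(0,6.28,60)]
    cv2.polylines(im,[np.int32(np.array(pts)*8)],True,(0,255,0),1,shift=3)
cv2.imwrite('pics/s17.png',cv2.resize(a[170:380,230:430],None,fx=2.8,fy=2.8))
cv2.imwrite('pics/t17.png',cv2.resize(b[180:320,250:490],None,fx=3.3,fy=3.3))
```

```text
t 22.7 pos [0.4252 0.2045 0.2831] hd 108.5 F [ 0.8 -0.6 -0.3] w 0.0852 q [-0.63  0.25  0.08  2.13 -0.03  0.76 -0.21]
```

View pics/s17.png

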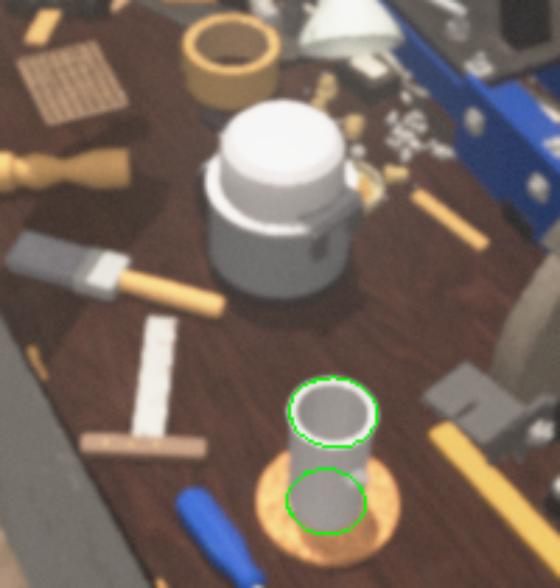

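View pics/t17.png

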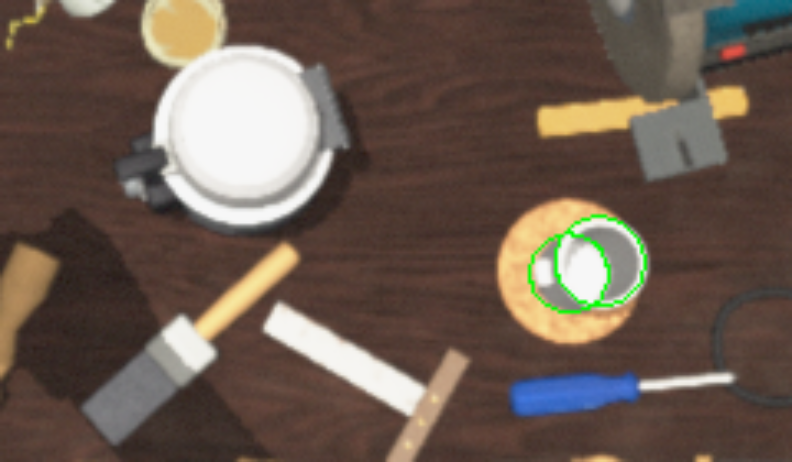

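The pot matches the predicted upright, centred position in both views. The lid looks shut, as it was at the start, and the arm is clear.

```bash
python3 -c "
from rig import arm
print(arm.sign_off())"
```

```text
the job is handed in; nothing more can be done
None
```

The pot is out of the heater and standing on the round cork pad, and the lid is shut over the empty jacket. I handed the job in at about 23 s of the 67 s allowed; the hand-in gives no verdict.

- **Lid:** I gripped the tab and swung it until the lid stayed open by itself. At the end I took the tab again, guided the lid nearly shut and let go.
- **Pot:** I gripped it by the rim and twisted it about 75° anticlockwise. It came straight up out of the jacket, and I set it down on the pad and released it.

**Last checks:**
- **Pot on the pad:** in the scene and top pictures, the rim and base match the outline of an upright pot at the pad's centre.
- **Lid:** it looks the same as it did shut at the start, but I only judged that by eye; I did not measure the angle.
- **Other things on the bench:** the brush shows no visible shift. I did not measure any of them, and parts of the turned leg and sanding stick are out of view in the last close-ups.
- **Robot:** the gripper is open and well clear, and the force on the tool is about zero.

**Small disagreements:** the first estimate of the jacket's centre from the top camera was about 3 mm off what the wrist camera showed, so I used the wrist value for the grip. One approach to the tab ended about 8 mm off and was corrected before gripping. While the gripper held the tab during the lid closing, side forces reached about 19 N.

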